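# Tip the wall spacers into the empty bamboo box

### The arm

A 6-joint arm with a two-finger parallel gripper is mounted at the origin on the work surface. World frame = base frame: x ahead of the robot, y to its left, z up, the work surface at z = 0. Lengths are in m, angles in rad, forces in N, time in s.
With the tool pointing down it reaches from about 0.25 to 0.775 m from the base axis. Payload 4 kg.
Tool frame: the origin (TCP) lies midway between the tips of the shut fingers; the grasp point (between the pads) lies 19 mm behind it; z points along the fingers, y is the direction in which the jaws open and shut (so a half turn about z gives the same grasp; the last joint's range is limited). The gripper opens to 94 mm and grips with 3 to 60 N. Pads are 16 mm wide; open, the fingers measure 119 mm over their backs; the gripper's body (75 mm by 177 mm) begins 78 mm behind the grasp point.
Start: joints at [1.004, 0.087, 1.371, -0, 1.684, -0.103], TCP at [0.246, 0.492, 0.206] pointing down, gripper open.
Joint ranges: [-3.1, 3.1], [-0.76, 2.03], [0.27, 2.55], [-1.08, 4.22], [0.17, 2.65], [-2.57, 2.57]. Speed limits (rad/s): [2.79, 2.79, 3.14, 3.14, 3.14, 3.14].

### API

Orientations are given as a rotation vector (axis times angle).
In Python, from cell import env, imaging, workorder gives the robot as it stands. The module is installed in compiled form; this text tells all that it offers.
- The arm moves only by the tool drive_tool, never from a script. Its argument "motion" is a list of rows, each a list of 7 numbers: the shift along the tool's x, y, z in mm, then the turn, a rotation vector about the tool's x, y, z in rad, then the closure, from 0 (fully open) to 1 (shut). A call has 1 to 12 rows; each row is the pose to reach, as a shift and turn from the pose commanded when the call began, along the tool's axes at that moment; what a row does not reach only later rows make up. A row lasts 1/8 s, in which the tool goes at most 62.5 mm and 10.7 degrees, less where a joint would pass 70% of its speed; a pose out of reach is approached as far as the arm can. A call with a gripper value outside its range is refused whole. The fingers move at their own pace and stop on an object; "squeeze" is the grip in N (left out, the last holds). Time passes only in rows, so rows that repeat a pose let the fingers close. It gives the time, the measured TCP pose, the force and the opening at its end, in the units of the state.
- env.get_state(): the state, without advancing time (a new reading comes with each control period).
- imaging.read_camera(name): name is "scene" or "top"; returns (picture, depth): 400x640x3 uint8, red, green, blue; 400x640 float32, m along the optical axis (not along the pixel's ray), 0 where there is no reading.
- imaging.calibration(name): a dict with "vertical_fov" (degrees; the focal length in pixels is half the picture's height over the tangent of half this angle, whatever the lens; pixels are square), "cx", "cy" (the principal point, pixels), "pose" (4x4, takes a point from camera to world coordinates). Camera axes: x right, y down, z forward; pixel columns grow to the right and rows downward; lengths in m; the calibration is good to about 2 mm. A picture is of the moment at which its call begins. calibration takes no time and is no camera call.
- workorder.job_done(): hands the job in, once; it reports no verdict.
The state is a dict: "time_s": time; "joint_pos": joint angles; "joint_velocities": joint speeds; "joint_torque": joint torques, N m; "position": TCP position; "tool_rot": TCP orientation; "wrist_force": force on the tool from outside, world axes, zero at the start; "wrist_torque": the same for the moment, N m; "opening": opening from 0.0 (shut) to 1.0 (fully open).
Only numpy, scipy, OpenCV 4.12 (cv2) and the standard library are available. Lean on these libraries where they do the work, as an engineer would, in place of code of your own. Each camera call takes 0.05 s, during which the arm holds its last target. There are 200 camera calls.

### The job

Tip all 8 metal wall spacers out of the steel cup into the empty bamboo box, not the one with the keys: tilt the cup and rest its lip lightly on the box's rim while the spacers are all still inside, keep it there a moment, then tip it right over so that they slide in without a spill. Afterwards stand the empty cup upright on the shelf and let go; leave the keys and the padlock alone.

Things in the scene. Friction and masses are not known exactly. Their poses are not given: they have to be found in the camera images.
- cup: conical steel cup, open at the top, 75 mm high; outside diameter 46 mm at the foot, widening evenly to 72 mm at the mouth, wall 3 mm, inner floor 4 mm up; no handle. It stands loose on the shelf and weighs about 140 g (varies). Origin: centre of its underside; z along its axis to the mouth. Its yaw means nothing (round). Tipped to about 2.1 rad from upright all the spacers slide out; up to about 1.1 rad they stay in
- cup_mid (a point): the cup's centre: on its axis, half-way up (37.5 mm above the underside); the cup is 59 mm across there; z along its axis to the mouth
- cup_mouth (a point): centre of the cup's mouth, 75 mm above its underside; the lip is a circle of 36 mm radius about it; z along the cup's axis, out of the mouth
- bin: the empty square bamboo box, open at the top, screwed to the shelf: 120 x 120 mm outside, 45 mm high, walls and floor 6 mm thick. Origin: centre of its underside; x and y along its sides, z up. Rigid
- bin_rim (a point): centre of the empty bamboo box's mouth, level with its rim (45 mm above the shelf); axes as bin
- keybox: a second bamboo box, just like the first and also screwed down, with the spare keys lying in it; origin: centre of its underside, axes along its sides. To be left alone
- keys: two aluminium keys and a silicone tag on a ring, about 80 mm long, 4 mm thick, lying loose on the floor of the second bamboo box; origin: centre of the bunch's underside. To be left alone
- padlock: yellow plastic padlock lying flat on the shelf: body 42 x 46 x 22 mm, steel shackle sticking out 37 mm along +x; origin: centre of the body's underside. To be left alone
- spacer0_c (a point): centre of metal wall spacer 0 of 8: a solid chunky cylinder 15 mm in diameter and 14 mm long, 18 g, z along its axis; all 8 are alike and lie loose in the cup, filling it to a little over half its height
- spacer1_c (a point): centre of metal wall spacer 1 of 8: a solid chunky cylinder 15 mm in diameter and 14 mm long, 18 g, z along its axis; all 8 are alike and lie loose in the cup, filling it to a little over half its height
- spacer2_c (a point): centre of metal wall spacer 2 of 8: a solid chunky cylinder 15 mm in diameter and 14 mm long, 18 g, z along its axis; all 8 are alike and lie loose in the cup, filling it to a little over half its height
- spacer3_c (a point): centre of metal wall spacer 3 of 8: a solid chunky cylinder 15 mm in diameter and 14 mm long, 18 g, z along its axis; all 8 are alike and lie loose in the cup, filling it to a little over half its height
- spacer4_c (a point): centre of metal wall spacer 4 of 8: a solid chunky cylinder 15 mm in diameter and 14 mm long, 18 g, z along its axis; all 8 are alike and lie loose in the cup, filling it to a little over half its height
- spacer5_c (a point): centre of metal wall spacer 5 of 8: a solid chunky cylinder 15 mm in diameter and 14 mm long, 18 g, z along its axis; all 8 are alike and lie loose in the cup, filling it to a little over half its height
- spacer6_c (a point): centre of metal wall spacer 6 of 8: a solid chunky cylinder 15 mm in diameter and 14 mm long, 18 g, z along its axis; all 8 are alike and lie loose in the cup, filling it to a little over half its height
- spacer7_c (a point): centre of metal wall spacer 7 of 8: a solid chunky cylinder 15 mm in diameter and 14 mm long, 18 g, z along its axis; all 8 are alike and lie loose in the cup, filling it to a little over half its height

How it is judged:
By the outcome, as a careful person would: the job done as asked, in the order asked, and still so for the second after the job is handed in, with the robot touching nothing.
It also fails if it takes over 54 s, if anything falls off the work surface, if the arm or the gripper's body presses on something with over 40 N, if the wrist force passes 120 N, or if a joint passes its speed limit or range.

## Working session

There is one attempt and no reset: what is moved stays moved. The work goes in short steps, Python scripts to look and compute and a tool call to move; the robot and the scene stay as the last step left them, time stands still between calls to the robot, and variables do not carry over. Pictures are saved under pics/ and viewed, about 8 in all and at most 12, crops included, and the job is handed in when it is done.

Besides the shell and the picture viewer there is one more tool, called after "Request:" by a JSON object that holds its "method" and its "body". drive_tool: Moves the arm, as the interface text tells. Its arguments: {"type":"object","properties":{"motion":{"type":"array"},"squeeze":{"type":"number"}},"required":["motion"]}

```bash
mkdir -p pics; cat > h.py <<'E'
import numpy as np, cv2
from scipy.spatial.transform import Rotation as R
from cell import env, imaging, workorder
def look(name,fn=None):
    im,d=imaging.read_camera(name)
    if fn: cv2.imwrite('pics/'+fn,im[:,:,::-1])
    c=imaging.calibration(name); f=200/np.tan(np.radians(c['vertical_fov'])/2)
    v,u=np.mgrid[:400,:640]
    P=np.stack([(u-c['cx'])/f*d,(v-c['cy'])/f*d,d],-1)
    T=np.array(c['pose']); W=P@T[:3,:3].T+T[:3,3]; W[d==0]=np.nan
    return im,d,W
E
python3 - <<'E'
from h import *
for n in('top','scene'):
    im,d,W=look(n,n+'0.png'); np.savez(n+'0.npz',im=im,W=W); c=imaging.calibration(n); print(n,c)
s=env.get_state(); print({k:np.round(v,3) for k,v in s.items()})
E
```

```text
top {'vertical_fov': 50.12173626590571, 'cx': 319.39896172995435, 'cy': 198.366063207799, 'pose': array([[-2.54088182e-02, -9.80160895e-01,  1.96568087e-01,
         4.33435158e-01],
       [-9.99677077e-01,  2.48410483e-02, -5.35381404e-03,
         3.19549206e-03],
       [ 3.64641821e-04, -1.96640645e-01, -9.80475560e-01,
         8.41270461e-01],
       [ 0.00000000e+00,  0.00000000e+00,  0.00000000e+00,
         1.00000000e+00]])}
scene {'vertical_fov': 45.73181121266502, 'cx': 322.5647609653096, 'cy': 204.042223076363, 'pose': array([[-0.49259425,  0.74290574, -0.45325706,  1.03166953],
       [ 0.87024112,  0.42384723, -0.25106556,  0.23105362],
       [ 0.00559371, -0.51811639, -0.85529183,  0.93849219],
       [ 0.        ,  0.        ,  0.        ,  1.        ]])}
{'time_s': np.float64(0.1), 'joint_pos': array([ 1.004,  0.088,  1.372, -0.   ,  1.684, -0.103]), 'joint_velocities': array([-0.001, -0.002, -0.001,  0.   ,  0.   ,  0.001]), 'joint_torque': array([ 2.0000e-03, -3.4125e+01, -3.0330e+01,  7.2000e-02,  3.0000e-02,
       -0.0000e+00]), 'position': array([0.246, 0.491, 0.204]), 'tool_rot': array([-7.220e-01, -3.057e+00,  3.000e-03]), 'wrist_force': array([-0.136,  0.535, -0.239]), 'wrist_torque': array([-0.032,  0.004, -0.011]), 'opening': np.float64(1.002)}
```

View pics/top0.png

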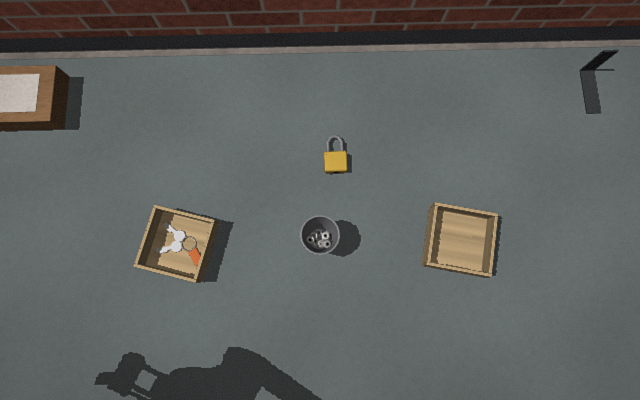

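View pics/scene0.png

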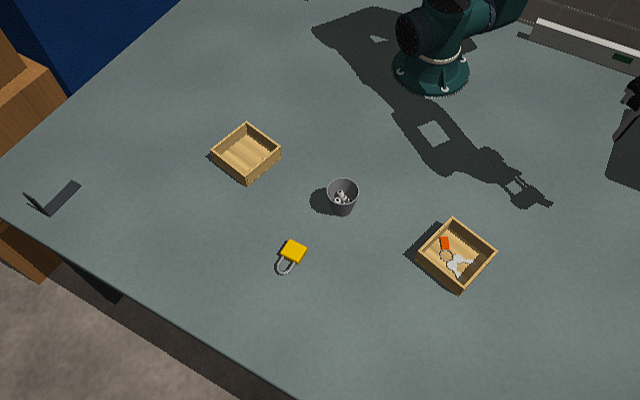

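Top view: cup at px (321,235), empty box at (462,240), key box at (177,243), padlock at (335,158). The scene view shows the same layout, with the empty box at (246,153). Next I measure.

```bash
python3 - <<'E'
from h import *
from scipy.optimize import least_squares
for n,cb,bb in(('top',(295,345,210,262),(415,510,195,285)),('scene',(318,366,170,222),(200,290,115,192))):
    z=np.load(n+'0.npz'); W=z['W']
    tab=W[280:330,380:420] if n=='top' else W[300:340,330:380]; print(n,'table z',np.nanmedian(tab[...,2]))
    a=W[cb[2]:cb[3],cb[0]:cb[1]].reshape(-1,3); a=a[np.isfinite(a).all(1)]
    print('cup max z',np.sort(a[:,2])[-10:].round(4))
    r=a[(a[:,2]>.069)&(a[:,2]<.08)]
    fit=least_squares(lambda p:np.hypot(r[:,0]-p[0],r[:,1]-p[1])-p[2],[*r[:,:2].mean(0),.035],loss='soft_l1',f_scale=.002); print('cup rim',fit.x.round(4),len(r))
    b=W[bb[2]:bb[3],bb[0]:bb[1]].reshape(-1,3); b=b[np.isfinite(b).all(1)]
    r=b[(b[:,2]>.041)&(b[:,2]<.05)]
    q=cv2.minAreaRect((r[:,:2]*1000).astype(np.float32)); print('bin',q,np.median(r[:,2]),len(r)); print(cv2.boxPoints(q))
    inn=b[(b[:,2]<.01)&(b[:,2]>.004)]; print('bin floor',np.median(inn,0) if len(inn) else 0)
E
```

```text
top table z -8.84389684218112e-05
cup max z [0.0773 0.0774 0.0774 0.0774 0.0776 0.0777 0.0777 0.0778 0.0778 0.0791]
cup rim [5.209e-01 1.000e-04 3.360e-02] 263
bin ((510.317626953125, -266.10302734375), (121.06182098388672, 120.65824127197266), 77.96604919433594) 0.04438659048973592 859
[[ 438.6941  -312.72565]
 [ 556.7008  -337.88184]
 [ 581.94116 -219.48041]
 [ 463.93445 -194.32422]]
bin floor [ 0.51029264 -0.2704145   0.00580168]
scene table z -0.00021424633288580353
cup max z [0.0769 0.0769 0.077  0.0771 0.0771 0.0771 0.0776 0.078  0.078  0.0783]
cup rim [ 0.5245 -0.0013  0.0338] 188
bin ((513.2667236328125, -267.3961486816406), (122.98909759521484, 121.19039916992188), 77.8044662475586) 0.04412848497500993 452
[[ 441.04837 -314.70224]
 [ 559.5038  -340.30356]
 [ 585.4851  -220.09006]
 [ 467.02966 -194.48874]]
bin floor [ 0.50748213 -0.27560847  0.00577435]
```

```bash
cat >> h.py <<'E'
CUP=np.array([.5225,-.0005,.0]); BIN=np.array([.512,-.267,0])
def tool(az,pitch):
    "tool axes: az of forward dir (deg), pitch = angle of tool z past vertical-down (deg; negative = pointing forward)"
    base=np.array([[-1,0,0],[0,1,0],[0,0,-1.]]) .T
    return R.from_euler('z',az,degrees=True)*R.from_euler('y',pitch,degrees=True)*R.from_matrix(base)
def rel(grasp,Rt,s=None):
    s=s or env.get_state(); R0=R.from_rotvec(s['tool_rot']); p=np.array(grasp)+.019*Rt.as_matrix()[:,2]
    d=R0.inv().apply(p-s['position'])*1000; r=(R0.inv()*Rt).as_rotvec()
    return [*d.round(1),*r.round(3)]
def show():
    s=env.get_state(); M=R.from_rotvec(s['tool_rot']).as_matrix(); z=M[:,2]
    print('t',s['time_s'],'j',np.round(s['joint_pos'],3),'p',np.round(s['position'],4),'grasp',np.round(s['position']-.019*z,4),'z',z.round(3),'y',M[:,1].round(3),'F',np.round(s['wrist_force'],2),'op',round(float(s['opening']),3))
E
python3 - <<'E'
from h import *
Rt=tool(0,-50); mid=CUP+[0,0,.0375]
z=Rt.as_matrix()[:,2]; print(z)
print(rel(mid-.13*z,Rt))
E
```

```text
[ 0.76604444  0.         -0.64278761]
[np.float64(-391.5), np.float64(-354.0), np.float64(96.2), np.float64(-0.204), np.float64(-0.857), np.float64(-0.433)]
```

Request:
{"method": "drive_tool", "body": {"motion": [[-391.5,-354,96,-0.204,-0.857,-0.433,0],[-391.5,-354,96,-0.204,-0.857,-0.433,0],[-391.5,-354,96,-0.204,-0.857,-0.433,0],[-391.5,-354,96,-0.204,-0.857,-0.433,0],[-391.5,-354,96,-0.204,-0.857,-0.433,0],[-391.5,-354,96,-0.204,-0.857,-0.433,0],[-391.5,-354,96,-0.204,-0.857,-0.433,0],[-391.5,-354,96,-0.204,-0.857,-0.433,0],[-391.5,-354,96,-0.204,-0.857,-0.433,0],[-391.5,-354,96,-0.204,-0.857,-0.433,0],[-391.5,-354,96,-0.204,-0.857,-0.433,0],[-391.5,-354,96,-0.204,-0.857,-0.433,0]], "squeeze": 35}}

```text
time_s: 1.6
position: [0.4555, -0.0033, 0.1037]
tool_rot: [0.011, 2.276, -0.001]
wrist_force: [0.0, 0.0, 0.2]
opening: 0.996
```

```bash
cat >> h.py <<'E'
def fk(q,p):
    H,a,L1,L2,e,Lt,off=p
    ry=lambda t:R.from_rotvec([0,t,0]).as_matrix(); rz=lambda t:R.from_rotvec([0,0,t]).as_matrix()
    A=rz(q[0]); P=A@[a,off,H]; A=A@ry(q[1]); P=P+A@[0,0,L1]; A=A@ry(q[2]); P=P+A@[e,0,L2]; A=A@rz(q[3])@ry(q[4])@rz(q[5]); P=P+A@[0,0,Lt]
    return P,A
E
python3 - <<'E'
from h import *
show()
q0=np.array([1.004,.087,1.371,0,1.684,-.103]);p0=np.array([.246,.492,.206])
s=env.get_state();q1=s['joint_pos'];p1=s['position']
from scipy.optimize import least_squares
f=least_squares(lambda p:np.r_[fk(q0,p)[0]-p0,fk(q1,p)[0]-p1,.02*(p-[.3,0,.4,.45,0,.3,.05])],[.3,0,.4,.45,0,.3,.05]);print(f.x.round(3),f.fun[:6].round(4))
A0=fk(q0,f.x)[1];A1=fk(q1,f.x)[1];M=R.from_rotvec(s['tool_rot']).as_matrix()
print(A0.round(3),R.from_rotvec([-.722,-3.057,.003]).as_matrix().round(3));print(A1.round(3),M.round(3))
E
```

```text
t 1.6 j [-0.314 -0.756  2.423  0.382  0.668 -2.076] p [ 0.4555 -0.0033  0.1037] grasp [ 0.4411 -0.0032  0.116 ] z [ 0.762 -0.005 -0.648] y [0.008 1.    0.003] F [0.03 0.01 0.18] op 0.996
[ 0.185 -0.011  0.44   0.509  0.127  0.349  0.057] [-0.0002  0.0001 -0.0001 -0.     -0.0002  0.0002]
[[-0.447 -0.894 -0.   ]
 [-0.894  0.447 -0.   ]
 [ 0.     0.    -1.   ]] [[-0.894  0.447 -0.001]
 [ 0.447  0.894 -0.002]
 [ 0.    -0.002 -1.   ]]
[[-0.008 -0.648  0.762]
 [-1.     0.008 -0.005]
 [-0.003 -0.762 -0.648]] [[-0.648  0.008  0.762]
 [ 0.008  1.    -0.005]
 [-0.762  0.003 -0.648]]
```

```bash
cat >> h.py <<'E'
from scipy.optimize import least_squares
PK=np.array([.185,-.011,.44,.509,.127,.349,.057]); C=np.array([[0,-1,0],[1,0,0],[0,0,1.]])
LO=np.array([-3.1,-.76,.27,-1.08,.17,-2.57]);HI=np.array([3.1,2.03,2.55,4.22,2.65,2.57])
def ik(grasp,Rt,q):
    p=np.array(grasp)+.019*Rt.as_matrix()[:,2]
    def f(q):
        P,A=fk(q,PK); return np.r_[(P-p)*10,(R.from_matrix(A@C).inv()*Rt).as_rotvec()]
    r=least_squares(f,np.clip(q,LO+.001,HI-.001),bounds=(LO,HI)); return r.x,np.abs(r.fun).max()
def mid_for_lip(lip,az,th):
    d=np.array([np.cos(np.radians(az)),np.sin(np.radians(az)),0]);Z=np.array([0,0,1.])
    a=np.sin(th)*d+np.cos(th)*Z; r=np.cos(th)*d-np.sin(th)*Z
    return np.array(lip)-.0375*a-.036*r
E
python3 - <<'E'
from h import *
np.set_printoptions(suppress=True,linewidth=150)
for beta in(50,35):
  for az in(-12,-27,-40):
    d=np.array([np.cos(np.radians(az)),np.sin(np.radians(az)),0])
    lip=BIN+[0,0,.045]-d*.057/np.cos(np.radians(az+12))
    q=np.array([-.6,-.3,1.9,0.,1.2,-1.6]); print(beta,az,lip.round(3))
    q,e=ik(CUP+[0,0,.0375],tool(0,-beta),q); print('grasp',q.round(2),round(e,3))
    for th in(0,.5,1,1.5,2.1,2.2):
        l=lip+[0,0,.02 if th>1 else 0]+.012*d*(th>1); m=mid_for_lip(l,az,th) if th>.4 else mid_for_lip(lip,az,0)+[0,0,.1]
        q,e=ik(m,tool(az,-beta+np.degrees(th)),q); print(th,q.round(2),round(e,3),m.round(3))
E
```

```text
50 -12 [ 0.456 -0.255  0.045]
grasp [-0.21 -0.24  2.33  0.72  0.25 -2.41] 0.0
0 [-0.94 -0.47  2.27  0.65  0.76 -2.57] 0.076 [ 0.421 -0.248  0.108]
0.5 [-0.81 -0.16  2.06  0.25  0.95 -2.28] 0.0 [ 0.408 -0.245  0.029]
1 [-0.63  0.13  1.67 -0.05  1.46 -1.98] 0.0 [ 0.406 -0.245  0.055]
1.5 [-0.52  0.5   1.24 -0.2   2.01 -1.91] 0.0 [ 0.429 -0.249  0.098]
2.1 [-0.47  0.94  0.82 -0.45  2.55 -2.04] 0.0 [ 0.454 -0.255  0.115]
2.2 [-0.46  1.01  0.76 -0.53  2.63 -2.1 ] 0.0 [ 0.459 -0.256  0.116]
50 -27 [ 0.459 -0.24   0.045]
grasp [-0.21 -0.24  2.33  0.72  0.25 -2.41] 0.0
0 [-0.75 -0.56  2.36  0.42  0.53 -2.12] 0.0 [ 0.427 -0.224  0.108]
0.5 [-0.65 -0.2   2.09  0.08  0.89 -1.79] 0.0 [ 0.415 -0.218  0.029]
1 [-0.59  0.12  1.69 -0.02  1.47 -1.69] 0.0 [ 0.414 -0.217  0.055]
1.5 [-0.56  0.5   1.23 -0.06  2.04 -1.67] 0.0 [ 0.435 -0.228  0.098]
2.1 [-0.55  0.95  0.8  -0.14  2.61 -1.72] 0.0 [ 0.457 -0.239  0.115]
2.2 [-0.54  0.98  0.77 -0.16  2.65 -1.74] 0.063 [ 0.462 -0.242  0.116]
50 -40 [ 0.463 -0.226  0.045]
grasp [-0.21 -0.24  2.33  0.72  0.25 -2.41] 0.0
0 [-0.4  -0.5   2.33 -0.48  0.52 -0.95] 0.
[... 1143 characters left out ...]
1.5 [-0.55  0.69  1.07 -0.08  2.27 -1.68] 0.0 [ 0.435 -0.228  0.098]
2.1 [-0.53  0.97  0.8  -0.2   2.65 -1.77] 0.199 [ 0.457 -0.239  0.115]
2.2 [-0.52  0.97  0.79 -0.25  2.65 -1.81] 0.3 [ 0.462 -0.242  0.116]
35 -40 [ 0.463 -0.226  0.045]
grasp [-0.17 -0.19  2.15  0.18  0.59 -1.86] 0.0
0 [-0.46 -0.41  2.15 -0.19  0.81 -1.25] 0.0 [ 0.435 -0.202  0.108]
0.5 [-0.54 -0.03  1.89 -0.02  1.17 -1.4 ] 0.0 [ 0.425 -0.194  0.029]
1 [-0.58  0.3   1.51  0.04  1.72 -1.46] 0.0 [ 0.423 -0.193  0.055]
1.5 [-0.61  0.67  1.1   0.09  2.26 -1.45] 0.0 [ 0.441 -0.208  0.098]
2.1 [-0.64  0.96  0.84  0.24  2.65 -1.34] 0.165 [ 0.461 -0.224  0.115]
2.2 [-0.66  0.97  0.84  0.31  2.65 -1.27] 0.255 [ 0.465 -0.227  0.116]
```

```bash
python3 - <<'E'
from h import *
np.set_printoptions(suppress=True,linewidth=150)
q0=env.get_state()['joint_pos']
for beta in(50,55,60):
  for az in(20,10,0,-8,-20,-30):
    Rt=tool(az,-beta);z=Rt.as_matrix()[:,2];q=q0;o=[]
    for back in(.10,.05,0): q,e=ik(CUP+[0,0,.0375]-back*z,Rt,q);o.append((q.round(2),round(e,3)))
    q,e=ik(CUP+[0,0,.1175],Rt,q);o.append((q.round(2),round(e,3)))
    print(beta,az);[print('   ',*x) for x in o]
for beta in(50,55):
  for az in(-12,-20):
    d=np.array([np.cos(np.radians(az)),np.sin(np.radians(az)),0])
    lip=BIN+[0,0,.045]-d*.057/np.cos(np.radians(az+12));q=np.array([-.6,.1,1.7,0.,1.5,-1.7]);print(beta,az)
    for th in(.3,.6,1,1.6,2.1,2.2,2.3):
        l=lip+[0,0,.02 if th>1 else 0]+.012*d*(th>1)+[0,0,.05*(th<.9)]; m=mid_for_lip(l,az,th)
        q,e=ik(m,tool(az,-beta+np.degrees(th)),q); print(th,q.round(2),round(e,3),m.round(3))
E
```

```text
50 20
    [-0.5  -0.58  2.32  0.6   0.86 -2.57] 0.127
    [-0.39 -0.4   2.28  0.62  0.69 -2.57] 0.123
    [-0.3  -0.22  2.23  0.64  0.55 -2.57] 0.136
    [-0.37 -0.37  2.18  0.65  0.75 -2.57] 0.079
50 10
    [-0.51 -0.66  2.4   0.69  0.79 -2.57] 0.028
    [-0.38 -0.44  2.35  0.71  0.58 -2.57] 0.039
    [-0.28 -0.24  2.28  0.74  0.42 -2.57] 0.059
    [-0.37 -0.41  2.25  0.73  0.63 -2.57] 0.0
50 0
    [-0.3  -0.71  2.44  0.41  0.61 -2.11] 0.0
    [-0.25 -0.47  2.39  0.51  0.4  -2.2 ] 0.0
    [-0.21 -0.24  2.33  0.72  0.25 -2.41] 0.0
    [-0.21 -0.43  2.27  0.37  0.47 -2.04] 0.0
50 -8
    [-0.06 -0.67  2.42 -0.12  0.52 -1.41] 0.0
    [-0.07 -0.44  2.38 -0.16  0.34 -1.38] 0.0
    [-0.08 -0.22  2.32 -0.25  0.18 -1.29] 0.0
    [-0.08 -0.41  2.26 -0.1   0.43 -1.44] 0.0
50 -20
    [ 0.25 -0.51  2.34 -0.76  0.67 -0.52] 0.0
    [ 0.16 -0.33  2.31 -0.86  0.52 -0.43] 0.0
    [ 0.1  -0.16  2.27 -1.03  0.4  -0.27] 0.0
    [ 0.1  -0.34  2.21 -0.68  0.56 -0.67] 0.0
50 -30
    [ 0.41 -0.34  2.24 -0.93  0.87 -0.15] 0.0
    [ 0.31 -0.21  2.23 -1.01  0.73 -0.09] 0.0
    [ 0.21 -0.08  2.19 -1.08  0.61 -0
[... 3674 characters left out ...]
]
2.1 [-0.47  0.88  0.86 -0.4   2.49 -2.01] 0.0 [ 0.454 -0.255  0.115]
2.2 [-0.47  0.96  0.79 -0.46  2.57 -2.05] 0.0 [ 0.459 -0.256  0.116]
2.3 [-0.46  1.02  0.74 -0.54  2.65 -2.12] 0.002 [ 0.464 -0.257  0.117]
55 -20
0.3 [-0.83 -0.41  2.25  0.43  0.75 -2.29] 0.0 [ 0.415 -0.232  0.07 ]
0.6 [-0.72 -0.27  2.02  0.15  1.06 -2.  ] 0.0 [ 0.41  -0.23   0.084]
1 [-0.62  0.05  1.75 -0.01  1.38 -1.84] 0.0 [ 0.41  -0.23   0.055]
1.6 [-0.54  0.51  1.21 -0.13  2.05 -1.79] 0.0 [ 0.435 -0.239  0.102]
2.1 [-0.51  0.89  0.84 -0.26  2.53 -1.85] 0.0 [ 0.456 -0.247  0.115]
2.2 [-0.51  0.97  0.77 -0.3   2.62 -1.89] 0.0 [ 0.461 -0.248  0.116]
2.3 [-0.5   1.    0.75 -0.36  2.65 -1.93] 0.058 [ 0.465 -0.25   0.117]
```

```bash
python3 - <<'E'
from h import *
Rt=tool(0,-48);z=Rt.as_matrix()[:,2];m=CUP+[0,0,.0375]
for b in(.08,.04,0): print(rel(m-b*z,Rt))
E
```

```text
[np.float64(5.4), np.float64(2.9), np.float64(32.9), np.float64(-0.004), np.float64(0.028), np.float64(-0.008)]
[np.float64(6.5), np.float64(3.1), np.float64(72.9), np.float64(-0.004), np.float64(0.028), np.float64(-0.008)]
[np.float64(7.6), np.float64(3.2), np.float64(112.9), np.float64(-0.004), np.float64(0.028), np.float64(-0.008)]
```

Request:
{"method": "drive_tool", "body": {"motion": [[5.4,3,33,-0.004,0.028,-0.008,0],[5.4,3,33,-0.004,0.028,-0.008,0],[6,3,53,-0.004,0.028,-0.008,0],[6.5,3,73,-0.004,0.028,-0.008,0],[7,3.2,93,-0.004,0.028,-0.008,0],[7.6,3.2,113,-0.004,0.028,-0.008,0],[7.6,3.2,113,-0.004,0.028,-0.008,0],[7.6,3.2,113,-0.004,0.028,-0.008,0]]}}

```text
time_s: 2.6
position: [0.5367, 0.0047, 0.026]
tool_rot: [-0.013, 2.302, 0.004]
wrist_force: [0.0, -1.1, 0.2]
opening: 1.001
```

```bash
python3 - <<'E'
from h import *
show(); print(CUP)
im,d,W=look('scene'); cv2.imwrite('pics/s1.png',cv2.resize(im[130:280,240:480,::-1],None,fx=3,fy=3))
E
```

```text
t 2.6 j [-0.198 -0.279  2.34   0.556  0.295 -2.248] p [0.5367 0.0047 0.026 ] grasp [0.5225 0.0045 0.0387] z [ 0.744  0.007 -0.668] y [-0.01   1.    -0.002] F [ 0.01 -1.14  0.16] op 1.001
[ 5.225e-01 -5.000e-04  0.000e+00]
```

View pics/s1.png

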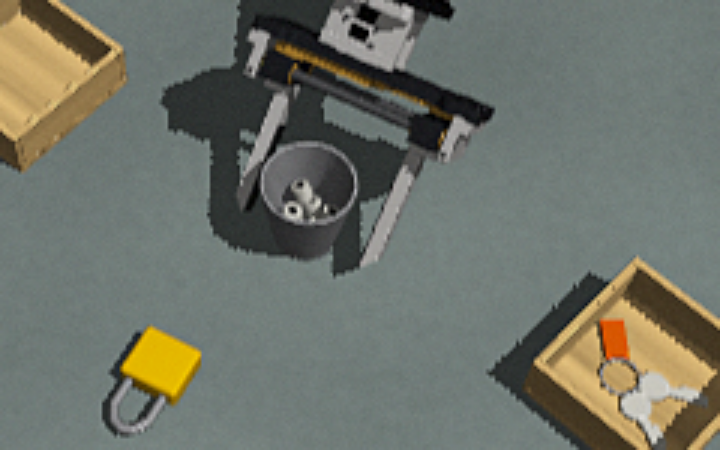

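Scene crop: the cup at (310,190) stands between the open fingers, nearer the left (−y) finger, and the spacers are inside. I'll shift about 5 mm toward −y, then close.

Request:
{"method": "drive_tool", "body": {"motion": [[0,-5,0,0,0,0,0],[0,-5,0,0,0,0,0],[0,-5,0,0,0,0,0.2],[0,-5,0,0,0,0,0.3],[0,-5,0,0,0,0,0.4],[0,-5,0,0,0,0,0.6],[0,-5,0,0,0,0,0.6],[0,-5,0,0,0,0,0.6]], "squeeze": 35}}

```text
time_s: 3.65
position: [0.5371, -0.0016, 0.0253]
tool_rot: [-0.01, 2.303, 0.002]
wrist_force: [-0.8, -0.8, 1.0]
opening: 0.658
```

```bash
python3 - <<'E'
from h import *
show()
Rt=tool(0,-48);m=CUP+[0,0,.0375]
for h in(.005,.085): print(rel(m+[0,0,h],Rt))
E
```

```text
t 3.65 j [-0.218 -0.276  2.339  0.592  0.302 -2.296] p [ 0.5371 -0.0016  0.0253] grasp [ 0.523  -0.0017  0.038 ] z [ 0.744  0.005 -0.668] y [-0.008  1.    -0.002] F [-0.79 -0.78  1.  ] op 0.658
[np.float64(-3.0), np.float64(1.1), np.float64(-3.3), np.float64(0.005), np.float64(0.001), np.float64(0.007)]
[np.float64(-62.5), np.float64(0.9), np.float64(-56.8), np.float64(0.005), np.float64(0.001), np.float64(0.007)]
```

Request:
{"method": "drive_tool", "body": {"motion": [[-8,0,-7,0,0,0,0.6],[-22,0,-20,0,0,0,0.6],[-36,0,-33,0,0,0,0.6],[-50,0,-45,0,0,0,0.6],[-60,0,-54,0,0,0,0.6],[-60,0,-54,0,0,0,0.6]]}}

```text
time_s: 4.4
position: [0.5372, -0.0014, 0.1067]
tool_rot: [-0.011, 2.302, 0.002]
wrist_force: [-0.2, 0.8, -3.1]
opening: 0.657
```

```bash
python3 - <<'E'
from h import *
show()
im,d,W=look('scene'); cv2.imwrite('pics/s2.png',cv2.resize(im[90:290,220:460,::-1],None,fx=2.5,fy=2.5))
az=-15;d=np.array([np.cos(np.radians(az)),np.sin(np.radians(az)),0])
lip=BIN+[0,0,.045]-d*.057/np.cos(np.radians(az+12)); print('lip',lip)
q=env.get_state()['joint_pos']
g0=env.get_state()['position']
for a,th,h in((0,0,0),(-15,.3,.07),(-15,.6,.07),(-15,.95,.04)):
    m=mid_for_lip(lip+[0,0,h],az,th) if h else (np.array([.47,-.1,.125]))
    Rt=tool(a,-48+np.degrees(th)); q,e=ik(m,Rt,q); print(a,th,m.round(3),rel(m,Rt),q.round(2),round(e,3))
E
```

```text
t 4.4 j [-0.218 -0.438  2.252  0.337  0.525 -2.019] p [ 0.5372 -0.0014  0.1067] grasp [ 0.523  -0.0015  0.1194] z [ 0.744  0.005 -0.668] y [-0.009  1.    -0.002] F [-0.16  0.82 -3.1 ] op 0.657
lip [ 0.45686667 -0.25222707  0.045     ]
0 0 [ 0.47  -0.1    0.125] [np.float64(30.6), np.float64(-98.3), np.float64(-44.2), np.float64(0.005), np.float64(-0.0), np.float64(0.007)] [-0.65 -0.54  2.29  0.68  0.8  -2.56] 0.0
-15 0.3 [ 0.413 -0.24   0.09 ] [np.float64(101.8), np.float64(-240.7), np.float64(-64.9), np.float64(0.171), np.float64(0.298), np.float64(0.211)] [-0.85 -0.35  2.12  0.36  0.94 -2.31] 0.0
-15 0.6 [ 0.408 -0.239  0.104] [np.float64(99.4), np.float64(-237.9), np.float64(-80.8), np.float64(0.139), np.float64(0.596), np.float64(0.237)] [-0.73 -0.19  1.89  0.11  1.23 -2.06] 0.0
-15 0.95 [ 0.407 -0.239  0.092] [np.float64(113.2), np.float64(-236.0), np.float64(-77.7), np.float64(0.098), np.float64(0.944), np.float64(0.263)] [-0.62  0.07  1.65 -0.04  1.52 -1.93] 0.0
```

View pics/s2.png

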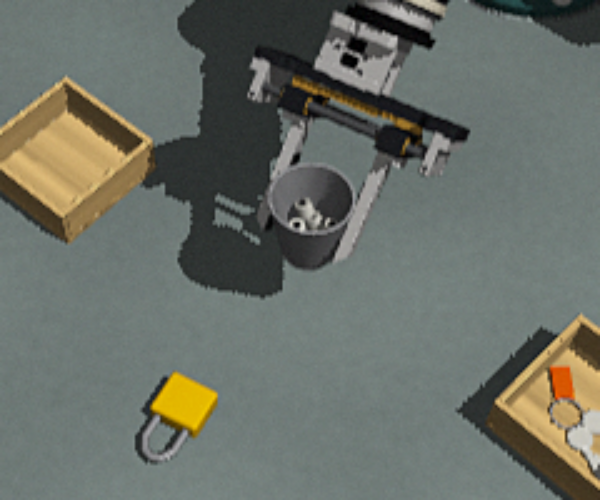

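Scene crop: the cup at (311,215) is lifted upright with the spacers inside; the empty box is at (70,155). Next I bring it over to the box's near wall, high, tilting gradually.

```bash
python3 - <<'E'
from h import *
az=-15;d=np.array([np.cos(np.radians(az)),np.sin(np.radians(az)),0])
lip=BIN+[0,0,.045]-d*.057/np.cos(np.radians(az+12))
q=env.get_state()['joint_pos']
for a,th,m in((-4,.15,[.48,-.07,.14]),(-8,.3,[.44,-.14,.145]),(-12,.45,[.415,-.2,.14]),(-15,.6,mid_for_lip(lip+[0,0,.09],az,.6)),(-15,.8,mid_for_lip(lip+[0,0,.06],az,.8)),(-15,.95,mid_for_lip(lip+[0,0,.04],az,.95))):
    Rt=tool(a,-48+np.degrees(th)); q,e=ik(m,Rt,q); print(a,th,np.round(m,3),*rel(m,Rt),q.round(2),round(e,3))
E
```

```text
-4 0.15 [ 0.48 -0.07  0.14] 15.4 -69.3 -46.9 0.053 0.15 0.058 [-0.41 -0.5   2.17  0.29  0.84 -2.03] 0.0
-8 0.3 [ 0.44  -0.14   0.145] 41.8 -139.4 -81.0 0.093 0.299 0.116 [-0.6  -0.48  2.09  0.26  1.05 -2.1 ] 0.0
-12 0.45 [ 0.415 -0.2    0.14 ] 65.4 -199.3 -97.6 0.125 0.448 0.181 [-0.7  -0.36  1.98  0.2   1.18 -2.11] 0.0
-15 0.6 [ 0.408 -0.239  0.124] 84.6 -237.9 -94.2 0.139 0.596 0.237 [-0.73 -0.21  1.87  0.11  1.27 -2.06] 0.0
-15 0.8 [ 0.407 -0.239  0.105] 102.7 -236.6 -84.2 0.116 0.795 0.252 [-0.66 -0.05  1.75  0.01  1.41 -1.97] 0.0
-15 0.95 [ 0.407 -0.239  0.092] 113.2 -236.0 -77.7 0.098 0.944 0.263 [-0.62  0.07  1.65 -0.04  1.52 -1.93] 0.0
```

Request:
{"method": "drive_tool", "body": {"motion": [[5,-25,-17,0.02,0.05,0.02,0.6],[15,-69,-47,0.053,0.15,0.058,0.6],[28,-104,-64,0.073,0.225,0.087,0.6],[42,-139,-81,0.093,0.299,0.116,0.6],[54,-170,-90,0.109,0.374,0.148,0.6],[65,-199,-98,0.125,0.448,0.181,0.6],[75,-219,-96,0.132,0.522,0.209,0.6],[85,-238,-94,0.139,0.596,0.237,0.6],[94,-237,-89,0.128,0.695,0.245,0.6],[103,-237,-84,0.116,0.795,0.252,0.6],[113,-236,-78,0.098,0.944,0.263,0.6],[113,-236,-78,0.098,0.944,0.263,0.6]]}}

```text
time_s: 5.95
position: [0.4059, -0.2379, 0.0706]
tool_rot: [-0.392, -3.001, -0.028]
wrist_force: [-1.4, 0.9, -2.7]
opening: 0.656
```

```bash
cat >> h.py <<'E'
def arrow(): pass
def cup_state(beta=48,lipwant=None):
    s=env.get_state(); M=R.from_rotvec(s['tool_rot']).as_matrix(); g=np.array(s['position'])-.019*M[:,2]
    # cup axis: fixed in tool frame (vertical at grasp with pitch -beta)
    a=M@tool(0,-beta).as_matrix().T@[0,0,1.]; th=np.arccos(a[2]); az=np.degrees(np.arctan2(a[1],a[0]))
    d=np.array([a[0],a[1],0])/np.hypot(a[0],a[1]); r=np.cos(th)*d-np.sin(th)*np.array([0,0,1.])
    return th,az,g,g+.0375*a+.036*r
E
sed -i 's/^def arrow.*$//' h.py
sed -i "s/M@tool(0,-beta).as_matrix().T@\[0,0,1.\]/M@(tool(0,-beta).as_matrix().T@[0,0,1.])/" h.py
python3 - <<'E'
from h import *
show(); print(cup_state())
im,d,W=look('scene'); cv2.imwrite('pics/s3.png',cv2.resize(im[60:220,170:400,::-1],None,fx=3,fy=3)); np.savez('s3.npz',im=im,W=W)
E
```

```text
t 5.95 j [-0.622  0.068  1.668 -0.038  1.515 -1.929] p [ 0.4059 -0.2379  0.0706] grasp [ 0.408  -0.2385  0.0895] z [-0.111  0.033 -0.993] y [0.257 0.966 0.003] F [-1.39  0.93 -2.71] op 0.656
(np.float64(0.9542294077857754), np.float64(-15.047870711759039), array([ 0.40799908, -0.23848236,  0.08950266]), array([ 0.45764775, -0.25183015,  0.08181531]))
```

View pics/s3.png

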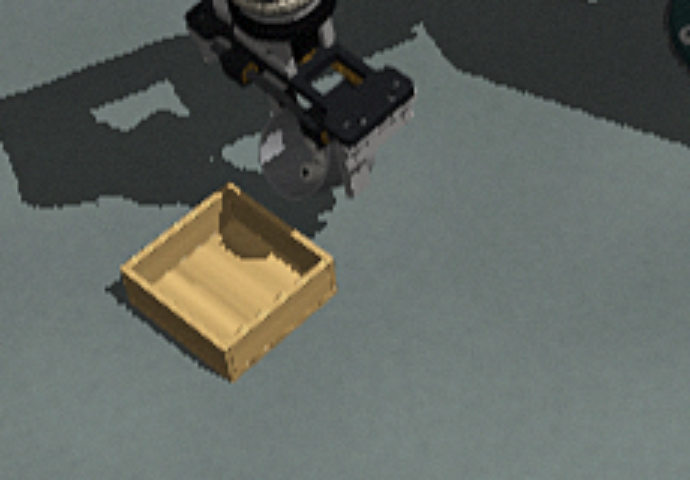

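Scene crop: the tilted cup, mouth at (295,165), faces the empty box; its lip hangs above the box's rear wall, and the spacers are still in. I check the lip by depth, then lower.

```bash
python3 - <<'E'
from h import *
W=np.load('s3.npz')['W']; th,az,g,lip=cup_state()
d=np.array([np.cos(np.radians(az)),np.sin(np.radians(az)),0])
P=W[60:220,170:400].reshape(-1,3);P=P[np.isfinite(P).all(1)]
# cup frame: axial & radial
a=np.sin(th)*d+np.cos(th)*np.array([0,0,1.]);L=np.array([-d[1],d[0],0]);r=np.cos(th)*d-np.sin(th)*np.array([0,0,1.])
v=P-g;c=np.c_[v@a,v@r,v@L]; m=(np.hypot(c[:,1],c[:,2])<.04)&(c[:,0]>.0)&(c[:,0]<.06); c=c[m]
print('axial max pct',np.percentile(c[:,0],[50,90,97,99.5]))
k=c[:,0]>.031; print('rim pts',k.sum(),'r range',np.percentile(c[k,1],[1,99]),'L range',np.percentile(c[k,2],[1,99]))
k=(c[:,1]>.02); print('low lip: axial max',np.sort(c[k,0])[-8:].round(4),'r max',np.sort(c[k,1])[-8:].round(4))
fl=cup_state()
Rn=R.from_rotvec(env.get_state()['tool_rot'])
for dz in(.030,.036): print(dz,(Rn.inv().apply([0,0,-dz])*1000).round(2))
E
```

```text
axial max pct [0.02459405 0.03736943 0.03920217 0.04036167]
rim pts 168 r range [-0.02420304  0.03574739] L range [-0.03346556  0.03705892]
low lip: axial max [0.0382 0.0383 0.0384 0.0385 0.0387 0.0388 0.039  0.0395] r max [0.0348 0.035  0.0351 0.0351 0.0355 0.0356 0.036  0.0367]
0.03 [-3.4  -0.07 29.81]
0.036 [-4.08 -0.08 35.77]
```

Request:
{"method": "drive_tool", "body": {"motion": [[-1,0,12,0,0,0,0.6],[-2.6,0,24,0,0,0,0.6],[-3.6,0,32,0,0,0,0.6],[-3.8,0,34,0,0,0,0.6],[-3.8,0,34,0,0,0,0.6]]}}

```text
time_s: 6.62
position: [0.4054, -0.2385, 0.0404]
tool_rot: [-0.396, -3.006, -0.022]
wrist_force: [-1.0, 0.9, -2.7]
opening: 0.659
```

Request:
{"method": "drive_tool", "body": {"motion": [[-0.1,0,1,0,0,0,0.6],[-0.1,0,1,0,0,0,0.6]]}}

```text
time_s: 6.88
position: [0.4056, -0.2387, 0.0395]
tool_rot: [-0.396, -3.006, -0.022]
wrist_force: [0.6, -0.3, -1.5]
opening: 0.657
```

Request:
{"method": "drive_tool", "body": {"motion": [[-0.1,0,1,0,0,0,0.6],[-0.1,0,1,0,0,0,0.6]]}}

```text
time_s: 7.12
position: [0.4053, -0.2385, 0.0381]
tool_rot: [-0.396, -3.005, -0.023]
wrist_force: [-0.2, -0.6, -2.2]
opening: 0.661
```

Request:
{"method": "drive_tool", "body": {"motion": [[-0.1,0,1,0,0,0,0.6],[-0.1,0,1,0,0,0,0.6]]}}

```text
time_s: 7.38
position: [0.4053, -0.2384, 0.0371]
tool_rot: [-0.396, -3.005, -0.023]
wrist_force: [-0.4, -0.0, -2.6]
opening: 0.662
```

Request:
{"method": "drive_tool", "body": {"motion": [[-0.1,0,1,0,0,0,0.6],[-0.1,0,1,0,0,0,0.6]]}}

```text
time_s: 7.62
position: [0.4052, -0.2385, 0.0361]
tool_rot: [-0.396, -3.005, -0.023]
wrist_force: [-0.1, 0.7, -2.9]
opening: 0.658
```

Request:
{"method": "drive_tool", "body": {"motion": [[-0.1,0,1,0,0,0,0.6],[-0.1,0,1,0,0,0,0.6]]}}

```text
time_s: 7.88
position: [0.4052, -0.2384, 0.0351]
tool_rot: [-0.396, -3.005, -0.023]
wrist_force: [0.7, 0.1, -2.9]
opening: 0.653
```

Request:
{"method": "drive_tool", "body": {"motion": [[-0.1,0,1,0,0,0,0.6],[-0.1,0,1,0,0,0,0.6]]}}

```text
time_s: 8.12
position: [0.4053, -0.2385, 0.0341]
tool_rot: [-0.396, -3.005, -0.023]
wrist_force: [-0.9, 0.1, -3.7]
opening: 0.659
```

Request:
{"method": "drive_tool", "body": {"motion": [[-0.1,0,1,0,0,0,0.6],[-0.1,0,1,0,0,0,0.6]]}}

```text
time_s: 8.38
position: [0.4053, -0.2385, 0.0333]
tool_rot: [-0.396, -3.005, -0.022]
wrist_force: [-0.4, 0.6, -1.8]
opening: 0.659
```

```bash
python3 - <<'E'
from h import *
show(); print(cup_state())
im,d,W=look('scene'); cv2.imwrite('pics/s4.png',cv2.resize(im[80:210,190:350,::-1],None,fx=4.5,fy=4.5))
E
```

```text
t 8.375 j [-0.623  0.098  1.716 -0.039  1.433 -1.925] p [ 0.4053 -0.2385  0.0333] grasp [ 0.4073 -0.2391  0.0522] z [-0.107  0.029 -0.994] y [0.259 0.966 0.   ] F [-0.39  0.58 -1.78] op 0.659
(np.float64(0.9490687538003886), np.float64(-15.018575169418854), array([ 0.40731419, -0.23905719,  0.05218193]), array([ 0.45700733, -0.2523897 ,  0.04476   ]))
```

View pics/s4.png

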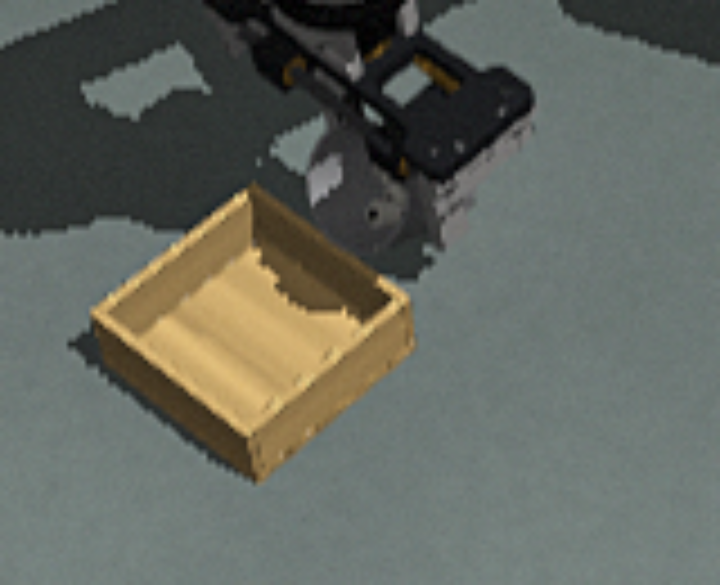

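Scene crop: the lip at about (345,240) is at the rear wall's top edge, right at contact height, with the spacers inside. I shift 3 mm further over the wall and then settle down to contact.

Request:
{"method": "drive_tool", "body": {"motion": [[0.2,0,-2,0,0,0,0.6],[-2.8,0,-2,0,0,0,0.6],[-3,0,0,0,0,0,0.6],[-3,0,0,0,0,0,0.6]]}}

```text
time_s: 8.93
position: [0.4077, -0.2392, 0.0331]
tool_rot: [-0.396, -3.004, -0.022]
wrist_force: [-4.2, 0.8, 2.7]
opening: 0.656
```

Request:
{"method": "drive_tool", "body": {"motion": [[-0.1,0,1,0,0,0,0.6],[-0.1,0,1,0,0,0,0.6]]}}

```text
time_s: 9.18
position: [0.407, -0.239, 0.0321]
tool_rot: [-0.396, -3.003, -0.023]
wrist_force: [-5.7, 1.6, 3.6]
opening: 0.653
```

Request:
{"method": "drive_tool", "body": {"motion": [[-0.1,0,1,0,0,0,0.6],[-0.1,0,1,0,0,0,0.6]]}}

```text
time_s: 9.43
position: [0.4063, -0.2389, 0.0312]
tool_rot: [-0.396, -3.001, -0.023]
wrist_force: [-7.8, 1.8, 5.3]
opening: 0.652
```

Contact is firm now, and being 3 mm further in puts it on the cup wall just under the lip. I back off 2 mm for a lighter rest on the lip itself.

Request:
{"method": "drive_tool", "body": {"motion": [[0.3,0,-3.5,0,0,0,0.6],[2.3,0,-3.5,0,0,0,0.6],[2.1,0,-1.5,0,0,0,0.6],[2.1,0,-1.5,0,0,0,0.6]]}}

```text
time_s: 9.93
position: [0.4063, -0.2387, 0.0323]
tool_rot: [-0.396, -3.005, -0.023]
wrist_force: [-0.1, -0.8, -1.9]
opening: 0.654
```

Request:
{"method": "drive_tool", "body": {"motion": [[0,0,0.7,0,0,0,0.6],[0,0,0.7,0,0,0,0.6]]}}

```text
time_s: 10.18
position: [0.4063, -0.2388, 0.032]
tool_rot: [-0.396, -3.005, -0.022]
wrist_force: [-0.3, -0.0, -0.6]
opening: 0.655
```

Request:
{"method": "drive_tool", "body": {"motion": [[0,0,0.6,0,0,0,0.6],[0,0,0.6,0,0,0,0.6]]}}

```text
time_s: 10.42
position: [0.4063, -0.2388, 0.0316]
tool_rot: [-0.396, -3.006, -0.022]
wrist_force: [-0.4, 1.4, 0.1]
opening: 0.654
```

Request:
{"method": "drive_tool", "body": {"motion": [[0,0,0,0,0,0,0.6],[0,0,0,0,0,0,0.6],[0,0,0,0,0,0,0.6],[0,0,0,0,0,0,0.6],[0,0,0,0,0,0,0.6],[0,0,0,0,0,0,0.6],[0,0,0,0,0,0,0.6],[0,0,0,0,0,0,0.6]]}}

```text
time_s: 11.42
position: [0.4062, -0.2387, 0.0313]
tool_rot: [-0.396, -3.005, -0.022]
wrist_force: [-1.0, -0.2, 1.8]
opening: 0.658
```

```bash
python3 - <<'E'
from h import *
np.set_printoptions(suppress=True,linewidth=150)
show(); th0,az0,g,lip=cup_state(); print(th0,az0,g,lip)
d=np.array([np.cos(np.radians(-15)),np.sin(np.radians(-15)),0]); q=env.get_state()['joint_pos']
for th,fw,up in((.95,0,.004),(1.15,.004,.006),(1.4,.008,.008),(1.65,.012,.01),(1.9,.014,.012),(2.1,.016,.014),(2.2,.018,.016)):
    m=mid_for_lip(lip+fw*d+[0,0,up],-15,th);Rt=tool(-15,-48+np.degrees(th));q,e=ik(m,Rt,q);print(th,m.round(3),*rel(m,Rt),q.round(2),round(e,3))
E
```

```text
t 11.425 j [-0.623  0.101  1.716 -0.039  1.429 -1.924] p [ 0.4062 -0.2387  0.0313] grasp [ 0.4082 -0.2393  0.0502] z [-0.107  0.029 -0.994] y [0.259 0.966 0.   ] F [-1.03 -0.21  1.84] op 0.658
0.948939763174031 -15.015748076467933 [ 0.40824487 -0.23927853  0.05021426] [ 0.4579396  -0.25260884  0.04279896]
0.95 [ 0.408 -0.239  0.054] 0.5 -0.0 -4.0 0.0 0.001 -0.0 [-0.62  0.11  1.69 -0.04  1.45 -1.93] 0.0
1.15 [ 0.415 -0.241  0.066] -0.9 -0.0 -17.1 0.0 0.201 -0.0 [-0.58  0.26  1.52 -0.1   1.66 -1.88] 0.0
1.4 [ 0.424 -0.244  0.08 ] -4.7 -0.0 -33.2 0.0 0.451 -0.0 [-0.54  0.46  1.31 -0.16  1.92 -1.86] 0.0
1.65 [ 0.436 -0.247  0.092] -11.9 -0.0 -48.9 0.0 0.701 -0.0 [-0.51  0.65  1.1  -0.22  2.18 -1.87] 0.0
1.9 [ 0.448 -0.25   0.101] -20.2 -0.0 -63.0 0.0 0.951 0.0 [-0.49  0.84  0.91 -0.3   2.42 -1.92] 0.0
2.1 [ 0.46  -0.253  0.107] -29.3 0.0 -73.4 0.0 1.151 0.0 [-0.48  0.99  0.78 -0.41  2.6  -2.  ] 0.0
2.2 [ 0.467 -0.255  0.11 ] -35.3 0.0 -79.1 0.0 1.251 0.0 [-0.47  1.03  0.73 -0.49  2.65 -2.06] 0.036
```

Rested on the rim at about 4.5 N for over 1 s, spacers inside. Now I tip it over.

Request:
{"method": "drive_tool", "body": {"motion": [[0.5,0,-4,0,0.001,0,0.6],[0,0,-10.5,0,0.1,0,0.6],[-0.9,0,-17,0,0.2,0,0.6],[-2.2,0,-22.5,0,0.285,0,0.6],[-3.5,0,-28,0,0.37,0,0.6],[-4.7,0,-33,0,0.45,0,0.6],[-7,0,-38.5,0,0.535,0,0.6],[-9.5,0,-44,0,0.62,0,0.6],[-12,0,-49,0,0.7,0,0.6],[-14.7,0,-53.6,0,0.785,0,0.6],[-17.5,0,-58.3,0,0.87,0,0.6],[-20,0,-63,0,0.95,0,0.6]]}}

```text
time_s: 12.92
position: [0.4326, -0.2461, 0.0904]
tool_rot: [-0.271, -2.065, -0.16]
wrist_force: [-1.1, 0.0, -2.2]
opening: 0.653
```

Request:
{"method": "drive_tool", "body": {"motion": [[-4.5,0,-8,0,0.1,0,0.6]]}}

```text
time_s: 13.05
position: [0.4416, -0.2486, 0.0915]
tool_rot: [-0.259, -1.967, -0.17]
wrist_force: [-0.7, -0.1, -1.7]
opening: 0.651
```

```bash
python3 - <<'E'
from h import *
np.set_printoptions(suppress=True,linewidth=150)
show(); th0,az0,g,lip=cup_state(); print(th0,az0,g,lip)
L0=np.array([.458,-.2526,.0428])
d=np.array([np.cos(np.radians(-15)),np.sin(np.radians(-15)),0]); q=env.get_state()['joint_pos']
for a,th,fw,up in((-15,2.1,.018,.016),(-15,2.15,.02,.016),(-12,2.2,.025,.016),(-9,2.25,.03,.016)):
    m=mid_for_lip(L0+fw*d+[0,0,up],-15,th);Rt=tool(a,-48+np.degrees(th));q,e=ik(m,Rt,q);print(th,m.round(3),*rel(m,Rt),q.round(2),round(e,3))
E
```

```text
t 13.05 j [-0.484  0.9    0.877 -0.34   2.489 -1.934] p [ 0.4416 -0.2486  0.0915] grasp [ 0.4584 -0.2531  0.0991] z [-0.886  0.237 -0.398] y [ 0.259  0.966 -0.   ] F [-0.67 -0.07 -1.69] op 0.651
1.999066646489966 -14.999098985320266 [ 0.45841224 -0.25309771  0.09905469] [ 0.47692185 -0.25805703  0.05073234]
2.1 [ 0.462 -0.254  0.109] 9.6 0.4 -7.0 -0.0 0.101 -0.0 [-0.48  0.99  0.77 -0.42  2.6  -2.  ] 0.0
2.15 [ 0.466 -0.255  0.109] 9.3 0.4 -11.5 -0.0 0.151 -0.0 [-0.48  1.03  0.73 -0.45  2.65 -2.03] 0.0
2.2 [ 0.473 -0.257  0.11 ] 7.7 -0.6 -18.8 0.05 0.201 -0.016 [-0.45  1.05  0.71 -0.56  2.65 -2.13] 0.027
2.25 [ 0.481 -0.259  0.11 ] 5.9 -1.6 -26.2 0.101 0.251 -0.03 [-0.42  1.07  0.69 -0.67  2.65 -2.23] 0.044
```

Request:
{"method": "drive_tool", "body": {"motion": [[6,0,-4,0,0.05,0,0.6],[9.5,0,-7,0,0.1,0,0.6],[9.3,0,-11.5,0,0.15,0,0.6],[9.3,0,-11.5,0,0.15,0,0.6],[9.3,0,-11.5,0,0.15,0,0.6],[9.3,0,-11.5,0,0.15,0,0.6],[9.3,0,-11.5,0,0.15,0,0.6],[9.3,0,-11.5,0,0.15,0,0.6]]}}

```text
time_s: 14.05
position: [0.4476, -0.2499, 0.1051]
tool_rot: [-0.24, -1.819, -0.184]
wrist_force: [0.8, 0.9, -1.2]
opening: 0.654
```

```bash
python3 - <<'E'
from h import *
show(); print(cup_state())
im,d,W=look('scene'); im2,_,_=look('top')
a=cv2.resize(im[60:220,170:370,::-1],None,fx=2,fy=2);b=cv2.resize(im2[150:310,360:560,::-1],None,fx=2,fy=2)
cv2.imwrite('pics/s5.png',np.hstack([a,b]))
E
```

```text
t 14.05 j [-0.478  0.991  0.791 -0.432  2.624 -2.008] p [ 0.4476 -0.2499  0.1051] grasp [ 0.4653 -0.2546  0.11  ] z [-0.933  0.25  -0.257] y [0.259 0.966 0.   ] F [ 0.82  0.86 -1.17] op 0.654
(np.float64(2.1483135270477067), np.float64(-15.008047150274802), array([ 0.46530536, -0.25464288,  0.1099775 ]), array([ 0.47666831, -0.25768928,  0.059343  ]))
```

View pics/s5.png

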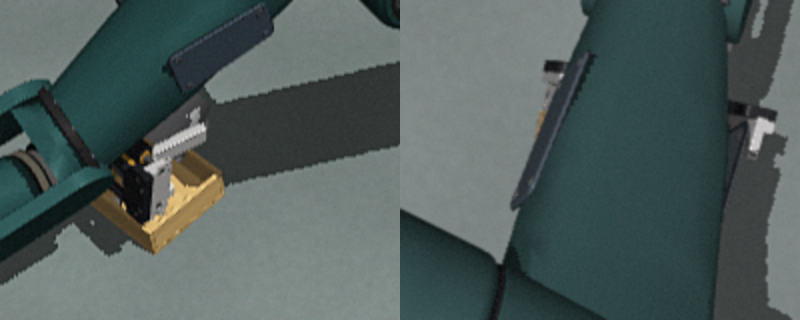

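Both views are blocked by the arm (box at (155,215) left panel); nothing visible lies outside the box. I wiggle the cup, then back out along the same path and look.

```bash
python3 - <<'E'
from h import *
np.set_printoptions(suppress=True,linewidth=150)
L0=np.array([.458,-.2526,.0428])
d=np.array([np.cos(np.radians(-15)),np.sin(np.radians(-15)),0]); q=env.get_state()['joint_pos']
for a,th,fw,up in((-15,1.8,.018,.03),(-15,1.4,.01,.06),(-15,1.0,.00,.08),(-15,.6,-.005,.1),(-15,.4,-.01,.11)):
    m=mid_for_lip(L0+fw*d+[0,0,up],-15,th);Rt=tool(a,-48+np.degrees(th));q,e=ik(m,Rt,q);print(th,m.round(3),*rel(m,Rt),q.round(2),round(e,3))
E
```

```text
1.8 [ 0.448 -0.25   0.116] 4.4 0.0 14.5 0.0 -0.349 0.0 [-0.5   0.76  0.96 -0.27  2.35 -1.9 ] 0.0
1.4 [ 0.426 -0.244  0.132] 18.8 0.0 28.5 0.0 -0.749 0.0 [-0.54  0.41  1.26 -0.16  2.01 -1.88] 0.0
1.0 [ 0.409 -0.239  0.133] 20.0 0.0 39.5 0.0 -1.149 0.0 [-0.61  0.08  1.57 -0.06  1.65 -1.92] 0.0
0.6 [ 0.404 -0.238  0.132] 18.9 0.0 37.0 0.0 -1.549 -0.0 [-0.73 -0.22  1.86  0.11  1.29 -2.06] 0.0
0.4 [ 0.402 -0.238  0.132] 19.8 0.0 35.0 0.0 -1.749 -0.0 [-0.82 -0.37  2.01  0.25  1.13 -2.19] 0.0
```

Request:
{"method": "drive_tool", "body": {"motion": [[0,0,0,0,-0.08,0,0.6],[0,0,0,0,0,0,0.6],[0,0,0,0,-0.08,0,0.6],[0,0,0,0,0,0,0.6],[0,0,0,0,0,0,0.6]]}}

```text
time_s: 14.78
position: [0.4472, -0.2497, 0.103]
tool_rot: [-0.238, -1.816, -0.185]
wrist_force: [-0.0, 1.2, -1.0]
opening: 0.652
```

Request:
{"method": "drive_tool", "body": {"motion": [[1.5,0,5,0,-0.12,0,0.6],[3,0,10,0,-0.235,0,0.6],[4.4,0,14.5,0,-0.35,0,0.6],[9,0,19,0,-0.48,0,0.6],[14,0,24,0,-0.615,0,0.6],[19,0,28.5,0,-0.75,0,0.6],[19.5,0,32,0,-0.88,0,0.6],[20,0,36,0,-1.015,0,0.6],[20,0,39.5,0,-1.15,0,0.6],[19.5,0,38.7,0,-1.28,0,0.6],[19.2,0,37.8,0,-1.415,0,0.6],[19,0,37,0,-1.55,0,0.6]]}}

```text
time_s: 16.27
position: [0.4081, -0.2389, 0.1145]
tool_rot: [0.379, 2.874, -0.047]
wrist_force: [-0.4, 0.0, -0.8]
opening: 0.655
```

```bash
python3 - <<'E'
from h import *
show(); print(cup_state())
im,d,W=look('scene'); im2,_,_=look('top')
a=cv2.resize(im[60:220,170:370,::-1],None,fx=2,fy=2);b=cv2.resize(im2[150:310,360:560,::-1],None,fx=2,fy=2)
cv2.imwrite('pics/s6.png',np.hstack([a,b]))
E
```

```text
t 16.275 j [-0.732 -0.234  1.873  0.114  1.286 -2.06 ] p [ 0.4081 -0.2389  0.1145] grasp [ 0.4037 -0.2378  0.1329] z [ 0.233 -0.063 -0.97 ] y [ 0.259  0.966 -0.   ] F [-0.38  0.03 -0.85] op 0.655
(np.float64(0.5937193006326671), np.float64(-15.01864145869229), array([ 0.40371524, -0.23775316,  0.13294588]), array([ 0.45279781, -0.25092192,  0.14388822]))
```

View pics/s6.png

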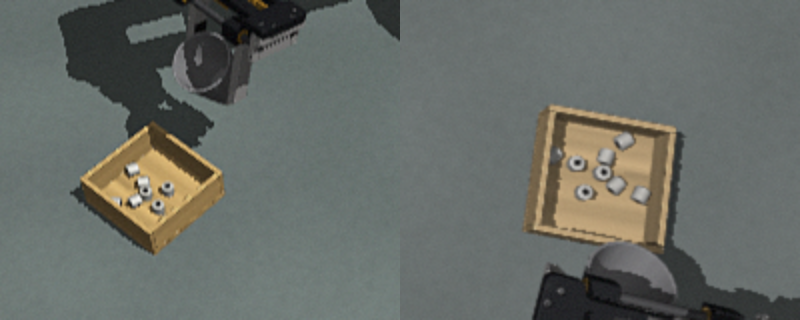

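Box crops: in the top panel I count 8 spacers in the box, at (624,140), (607,156), (577,162), (602,172), (616,184), (641,194), (585,192) and (556,155). None are outside, and the cup's inside looks empty. Now back to a clear spot, the cup's original place.

```bash
python3 - <<'E'
from h import *
np.set_printoptions(suppress=True,linewidth=150)
q=env.get_state()['joint_pos']
for a,th,m in((-12,.45,[.415,-.2,.14]),(-8,.3,[.44,-.14,.145]),(-4,.15,[.48,-.07,.14]),(0,0,[.523,-.001,.12])):
    Rt=tool(a,-48+np.degrees(th)); q,e=ik(m,Rt,q); print(a,th,np.round(m,3),*rel(m,Rt),q.round(2),round(e,3))
E
```

```text
-12 0.45 [ 0.415 -0.2    0.14 ] -9.3 39.0 -8.2 -0.015 -0.151 -0.053 [-0.7  -0.36  1.98  0.2   1.18 -2.11] 0.0
-8 0.3 [ 0.44  -0.14   0.145] -21.4 104.3 -11.7 -0.046 -0.301 -0.116 [-0.6  -0.48  2.09  0.26  1.05 -2.1 ] 0.0
-4 0.15 [ 0.48 -0.07  0.14] -42.5 183.4 -3.0 -0.086 -0.45 -0.176 [-0.41 -0.5   2.17  0.29  0.84 -2.03] 0.0
0 0 [ 0.523 -0.001  0.12 ] -62.8 262.6 20.6 -0.136 -0.598 -0.231 [-0.21 -0.42  2.24  0.32  0.52 -1.99] 0.0
```

Request:
{"method": "drive_tool", "body": {"motion": [[-9,39,-8,-0.015,-0.151,-0.053,0.6],[-15,71,-10,-0.03,-0.226,-0.085,0.6],[-21,104,-12,-0.046,-0.301,-0.116,0.6],[-32,144,-7,-0.066,-0.375,-0.146,0.6],[-42,183,-3,-0.086,-0.45,-0.176,0.6],[-52,223,9,-0.111,-0.524,-0.203,0.6],[-58,248,16,-0.127,-0.57,-0.221,0.6],[-63,262.6,20.6,-0.136,-0.598,-0.231,0.6],[-63,262.6,20.6,-0.136,-0.598,-0.231,0.6],[-63,262.6,20.6,-0.136,-0.598,-0.231,0.6]]}}

```text
time_s: 17.62
position: [0.5406, -0.0028, 0.1092]
tool_rot: [-0.004, 2.302, -0.001]
wrist_force: [0.0, -0.3, -1.6]
opening: 0.654
```

```bash
python3 - <<'E'
from h import *
show(); print(cup_state()[:2])
for z in(.05,.0400,.0375): print(z,rel([.523,-.001,z],tool(0,-48)))
E
```

```text
t 17.625 j [-0.215 -0.43   2.243  0.324  0.524 -2.001] p [ 0.5406 -0.0028  0.1092] grasp [ 0.5265 -0.0029  0.1219] z [ 0.744  0.001 -0.668] y [-0.002  1.    -0.002] F [ 0.03 -0.31 -1.55] op 0.654
(np.float64(0.0023540264982335095), np.float64(137.04277046884425))
0.05 [np.float64(55.9), np.float64(2.0), np.float64(45.4), np.float64(0.001), np.float64(0.002), np.float64(0.003)]
0.04 [np.float64(63.3), np.float64(2.0), np.float64(52.1), np.float64(0.001), np.float64(0.002), np.float64(0.003)]
0.0375 [np.float64(65.2), np.float64(2.0), np.float64(53.8), np.float64(0.001), np.float64(0.002), np.float64(0.003)]
```

Request:
{"method": "drive_tool", "body": {"motion": [[20,1,16,0,0,0,0.6],[40,2,32,0,0,0,0.6],[56,2,45.4,0,0,0,0.6],[61,2,50,0,0,0,0.6],[63,2,52,0,0,0,0.6],[63,2,52,0,0,0,0.6]]}}

```text
time_s: 18.38
position: [0.5377, -0.0013, 0.0282]
tool_rot: [-0.003, 2.3, -0.001]
wrist_force: [-0.4, -0.3, -1.8]
opening: 0.652
```

Request:
{"method": "drive_tool", "body": {"motion": [[0.8,0,0.7,0,0,0,0.6],[0.8,0,0.7,0,0,0,0.6]]}}

```text
time_s: 18.62
position: [0.5372, -0.001, 0.0265]
tool_rot: [-0.003, 2.301, -0.001]
wrist_force: [-0.6, 0.4, -1.5]
opening: 0.652
```

Request:
{"method": "drive_tool", "body": {"motion": [[0.8,0,0.7,0,0,0,0.6],[0.8,0,0.7,0,0,0,0.6]]}}

```text
time_s: 18.88
position: [0.5375, -0.001, 0.0258]
tool_rot: [-0.003, 2.3, -0.001]
wrist_force: [0.8, 0.0, 1.9]
opening: 0.654
```

Request:
{"method": "drive_tool", "body": {"motion": [[0,0,0,0,0,0,0.33],[0,0,0,0,0,0,0.3],[0,0,0,0,0,0,0.2],[0,0,0,0,0,0,0],[0,0,0,0,0,0,0],[0,0,0,0,0,0,0]]}}

```text
time_s: 19.62
position: [0.5368, -0.001, 0.0248]
tool_rot: [-0.003, 2.302, -0.001]
wrist_force: [0.5, 0.0, 0.7]
opening: 0.999
```

```bash
python3 - <<'E'
from h import *
np.set_printoptions(suppress=True,linewidth=150)
show()
im,d,W=look('scene'); cv2.imwrite('pics/s7.png',cv2.resize(im[130:280,240:480,::-1],None,fx=3,fy=3))
q=env.get_state()['joint_pos'];s=env.get_state();M=R.from_rotvec(s['tool_rot']).as_matrix();g=s['position']-.019*M[:,2]
for b in(.05,.1): q,e=ik(g-b*M[:,2],R.from_matrix(M),q);print(q.round(2),round(e,3))
m=np.array([.43,-.003,.22]);q,e=ik(m,tool(0,-40),q);print(rel(m,tool(0,-40)),q.round(2),e)
E
```

```text
t 19.625 j [-0.211 -0.276  2.341  0.573  0.292 -2.269] p [ 0.5368 -0.001   0.0248] grasp [ 0.5226 -0.001   0.0374] z [ 0.745  0.    -0.668] y [-0.002  1.    -0.002] F [0.51 0.02 0.68] op 0.999
[-0.24 -0.46  2.37  0.43  0.44 -2.14] 0.0
[-0.29 -0.69  2.41  0.37  0.64 -2.07] 0.0
[np.float64(-71.4), np.float64(-2.2), np.float64(-191.0), np.float64(0.0), np.float64(0.142), np.float64(0.003)] [-0.28 -0.76  2.14  0.2   1.08 -1.88] 2.664535259100376e-15
```

View pics/s7.png

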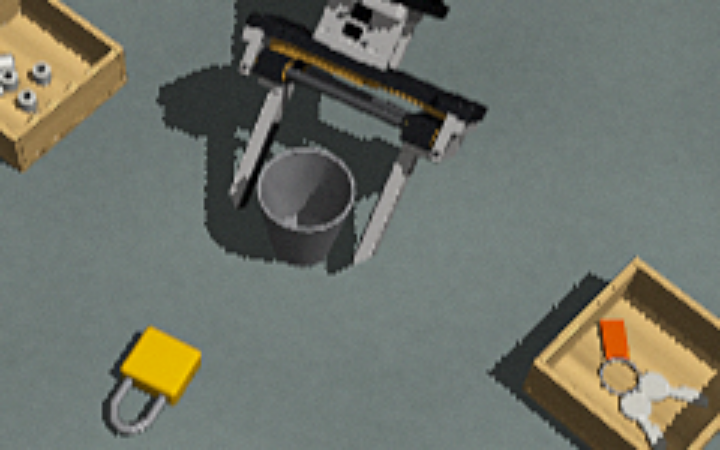

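Scene crop: the empty cup at (306,205) stands upright and centred between the open fingers; padlock (160,365) and keys (640,380) are unmoved. Now I retreat straight back along the tool axis.

Request:
{"method": "drive_tool", "body": {"motion": [[0,0,-10,0,0,0,0],[0,0,-30,0,0,0,0],[0,0,-50,0,0,0,0],[0,0,-70,0,0,0,0],[0,0,-90,0,0,0,0],[0,0,-100,0,0,0,0],[0,0,-105,0,0,0,0],[-30,0,-130,0,0.05,0,0],[-50,0,-160,0,0.1,0,0],[-71,0,-185,0,0.14,0,0],[-71,0,-185,0,0.14,0,0],[-71,0,-185,0,0.14,0,0]]}}

```text
time_s: 21.18
position: [0.4459, -0.0007, 0.1993]
tool_rot: [-0.003, 2.444, -0.0]
wrist_force: [-0.5, -0.3, -0.4]
opening: 1.0
```

```bash
python3 - <<'E'
from h import *
show()
im,d,W=look('top'); cv2.imwrite('pics/t8.png',im[60:340,60:580,::-1])
im,d,W=look('scene')
a=W[170:222,318:366].reshape(-1,3); a=a[np.isfinite(a).all(1)]
r=a[(a[:,2]>.069)&(a[:,2]<.082)]
A=np.c_[r[:,:2]-r[:,:2].mean(0),np.ones(len(r))];print('rim',len(r),r.mean(0),'slope',np.linalg.lstsq(A,r[:,2],rcond=None)[0],'max z',np.sort(a[:,2])[-3:])
E
```

```text
t 21.175 j [-0.263 -0.72   2.135  0.194  1.054 -1.874] p [ 0.4459 -0.0007  0.1993] grasp [ 0.4337 -0.0007  0.2139] z [ 0.642  0.001 -0.766] y [-0.002  1.    -0.001] F [-0.51 -0.28 -0.36] op 1.0
rim 191 [ 0.52621622 -0.00226454  0.07321008] slope [0.01051355 0.01997072 0.07321008] max z [0.0772152  0.07736219 0.07742295]
```

View pics/t8.png

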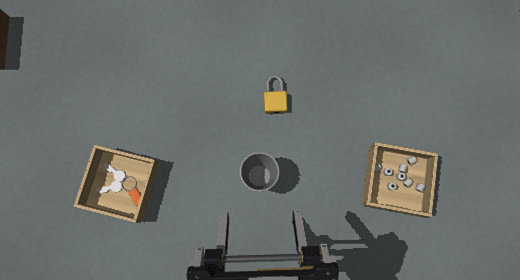

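Top view: the cup at (259,172) is upright and empty, the spacers are in the right-hand box around (400,178), the keys and padlock are untouched, and the gripper is clear. Handing in.

```bash
python3 -c "
from cell import workorder,env
print(workorder.job_done(), env.get_state()['time_s'])"
```

```text
the job is handed in; nothing more can be done
the job is handed in; nothing more can be done
```

The job is done and handed in at about 21 s on the robot's clock, and no verdict was reported. All 8 spacers are in the empty box, and the cup stands empty and upright on the shelf.

- **Resting on the rim:** I tilted the cup to about 0.95 rad and rested its lip on the rim of the empty box for over 1 s at roughly 4–5 N. Before tipping I saw no spacer leave the cup. My first contact was firmer, about 8–10 N and just under the lip, so I backed off 2 mm before the hold.
- **Tipping:** I tipped the cup to 2.15 rad. The arm blocked both cameras at that moment. Once it had moved back, I counted 8 spacers in the box, none outside, and the cup empty.
- **Cup afterwards:** I stood it back at its original place and let go. Its rim is at the expected height and level within measuring error.
- **Last picture:** It shows the gripper clear of everything, with the keys and padlock where they were. The spacers were in the box; I did not count them again in that picture.

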